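# Find the finished enclosure by its weight and pack it

### The arm

A 6-joint arm with a two-finger parallel gripper is mounted at the origin on a cart in front of the work surface, level with it; the furniture and walls round the work are solid. World frame = base frame: x ahead of the robot, y to its left, z up, the work surface at z = 0. Lengths are in m, angles in rad, forces in N, time in s.
With the tool pointing down it reaches from about 0.3 to 0.875 m from the base axis. Payload 6.4 kg.
Tool frame: the origin (TCP) lies between the finger pads; the fingertips stand 19 mm ahead of it and the grasp point (between the pads) is the TCP (ctrl.tips_ahead is the z of the fingertips in the tool frame, in m); z points along the fingers, y is the line along which they close (so a half turn about z gives the same grasp; the last joint's range is limited). The gripper opens to 85 mm and grips with 20 to 120 N. Pads are 22 mm wide; open, the fingers measure 114 mm over their backs; the gripper's body (76 mm by 85 mm) begins 54 mm behind the grasp point. The pads swing forward as they close: fully open they stand 13 mm farther back than shut.
Start: joints at [1.003, 0.181, 1.607, -0, 1.354, -0.206], TCP at [0.204, 0.538, 0.228] pointing down, gripper open.
Joint ranges: [-2.99, 2.99], [-0.89, 2.07], [0.3, 2.58], [-1.14, 4.28], [0, 2.63], [-3.12, 3.12]. Speed limits (rad/s): [2.57, 2.57, 3.01, 3.14, 3.14, 3.14].

### API

Orientations are given as a unit quaternion [w, x, y, z].
In Python, from bench import readout, vision, ctrl gives the robot as it stands.
- The arm moves only by the tool play_rows, never from a script. Its arguments are lists of equal length, an entry for each row: "xyz": the shift along the tool's x, y, z in mm, a list of three; "rot": the turn, a rotation vector about the tool's x, y, z in rad, a list of three; "grip": the opening, from 0 (shut) to 1 (fully open). In form: {"xyz": [[x, y, z], ...], "rot": [[rx, ry, rz], ...], "grip": [grip, ...]}. A call has exactly 10 rows; each row is the pose to reach, as a shift and turn from the pose commanded when the call began, along the tool's axes at that moment; what a row does not reach only later rows make up. A row lasts 1/8 s, in which the tool goes at most 62.5 mm and 10.7 degrees, less where a joint would pass 70% of its speed; a pose out of reach is approached as far as the arm can. A call with a gripper value outside its range is refused whole. The fingers move at their own pace and stop on an object; the grip force is fixed at half the most. Time passes only in rows, so rows that repeat a pose let the fingers close, or fill a call up. It gives the time, the measured TCP pose, the force, the opening and the grip force at its end, in the units of the state.
- readout.get_obs(): the state, without advancing time (a new reading comes with each control period).
- vision.camera(name): name is "scene" or "top" or "wrist"; returns a dict with "color" (480x640x3 uint8, red, green, blue), "depth" (480x640 float32, m along the optical axis (not along the pixel's ray), 0 where there is no reading), "camera_matrix" (3x3 intrinsics, pixels), "extrinsics" (4x4, takes a point from camera to world coordinates); the wrist camera has in their place "hand_eye" (4x4, takes a point from camera to tool coordinates, whose origin is the TCP and whose axes are the flange's). Camera axes: x right, y down, z forward; pixel columns grow to the right and rows downward; lengths in m; the calibration is good to about 2 mm. The wrist camera is an equidistant fisheye: a pixel r from the principal point sees the ray r / f radians off the axis. A picture is of the moment at which its call begins: read the wrist's pose just before it.
- ctrl.hand_in(): hands the job in; it is judged then, once.
The state is a dict: "time_s": time; "q": joint angles; "dq": joint speeds; "joint_efforts": joint torques, N m; "eef_pos": TCP position; "eef_rot": TCP orientation; "wrist_force": force on the tool from outside, world axes, zero at the start; "torque": the same for the moment, N m; "opening": opening from 0.0 (shut) to 1.0 (fully open); "grasp_force": force on a finger pad.
Only numpy, scipy, OpenCV 4.12 (cv2) and the standard library are available. Lean on these libraries where they do the work, as an engineer would, in place of code of your own. Each camera call takes 0.05 s, during which the arm holds its last target. There are 200 camera calls.

### The job

One of the three identical closed enclosures in the sloping rack already has its potted board inside and is clearly heavier; the other two are still empty. Lift them to feel which it is, and lay that one, lid up, gently on the pads in the free part of the tote, lined up beside the unit packed there; the empty ones end up lying home in their own bays. Do not drop it onto the pads or push hard on them, and leave the tools on the bench alone.

Things in the scene. Friction and masses are not known exactly. Their poses are not given: they have to be found in the camera images.
- rack: sloping rack of folded grey sheet steel, fixed, 390 mm wide, three bays side by side 126 mm apart along its y. Origin on the bench under the middle bay; x away from the robot, z up. The deck rises away from the robot at 30 degrees (0.524 rad), 75 mm above the bench at the origin. Enclosures lie on it with the lid facing up and toward the robot, and are gripped across their width, square to the deck
- case_1: closed die-cast aluminium enclosure with screwed lid and a round socket in its right end, in the left (+y of the rack) bay; all three look alike. Origin: centre of its underside. x across its width (up the slope), y along its length, z out of the lid. Mass 0.19 to 0.26 kg (empty) or 0.50 to 0.63 kg (board inside, with 1 mm of play)
- case_1_center (a point): centre of enclosure 1, 22 mm above its underside, same axes; it is 112 mm long, 52 mm wide, 44 mm high
- bay_1 (a point): where the centre of enclosure 1 belongs when it lies home in the left (+y of the rack) bay, its lower long side against two lugs (14 mm high, flared, 24 mm wide, 56 mm free between them). Behind an enclosure the deck goes on 50 mm up the slope. Fins 20 mm high beside the bay stand 5 mm clear of the enclosure's ends
- case_2: closed die-cast aluminium enclosure with screwed lid and a round socket in its right end, in the middle bay; all three look alike. Origin: centre of its underside. x across its width (up the slope), y along its length, z out of the lid. Mass 0.19 to 0.26 kg (empty) or 0.50 to 0.63 kg (board inside, with 1 mm of play)
- case_2_center (a point): centre of enclosure 2, 22 mm above its underside, same axes; it is 112 mm long, 52 mm wide, 44 mm high
- bay_2 (a point): where the centre of enclosure 2 belongs when it lies home in the middle bay, its lower long side against two lugs (14 mm high, flared, 24 mm wide, 56 mm free between them). Behind an enclosure the deck goes on 50 mm up the slope. Fins 20 mm high beside the bay stand 5 mm clear of the enclosure's ends
- case_3: closed die-cast aluminium enclosure with screwed lid and a round socket in its right end, in the right (-y of the rack) bay; all three look alike. Origin: centre of its underside. x across its width (up the slope), y along its length, z out of the lid. Mass 0.19 to 0.26 kg (empty) or 0.50 to 0.63 kg (board inside, with 1 mm of play)
- case_3_center (a point): centre of enclosure 3, 22 mm above its underside, same axes; it is 112 mm long, 52 mm wide, 44 mm high
- bay_3 (a point): where the centre of enclosure 3 belongs when it lies home in the right (-y of the rack) bay, its lower long side against two lugs (14 mm high, flared, 24 mm wide, 56 mm free between them). Behind an enclosure the deck goes on 50 mm up the slope. Fins 20 mm high beside the bay stand 5 mm clear of the enclosure's ends
- tote: black open packing tote, fixed, 226 mm (x) by 176 mm (y), 72 mm high, walls 4 mm. Origin: centre of its underside on the bench; x away from the robot, z up. A level pile of brown cardboard pads fills its floor; its top is somewhere from 16 to 54 mm above the bench, and no reading tells where; they give 1 mm per 8 N
- place (a point): middle of the free part of the tote, 33 mm toward the robot from the tote's centre, 30 mm above the bench (its height says nothing of the pads). Free: 144 mm along x, from the near wall to the enclosure packed at the far side (x = 46 to 98 mm from the tote's centre, length along y, lid 44 mm above the pads), and 168 mm along y
- needle_pliers: needle-nose pliers lying on the bench in front of the rack, a bystander; origin at the centre of its underside
- tweezers: steel tweezers lying on the bench in front of the rack, a bystander; origin at the centre of its underside
- marker: marker lying on the bench in front of the rack, a bystander; origin at the centre of its underside
Not all that is in view belongs to the job. Leave any orange look-alike of the case_3 alone.

How it is judged:
By the outcome, as a careful person would: the job done as asked, in the order asked, and still so for the second after the job is handed in, with the robot touching nothing.
It also fails if it takes over 58 s, if anything falls off the work surface, if the arm or the gripper's body presses on something with over 40 N, if the wrist force passes 120 N, or if a joint passes its speed limit or range.

## Working session

There is one attempt and no reset: what is moved stays moved. The work goes in short steps, Python scripts to look and compute and a tool call to move; the robot and the scene stay as the last step left them, time stands still between calls to the robot, and variables do not carry over. Pictures are saved under pics/ and viewed, at most 10 in all, crops included, and the job is handed in when it is done.

Besides the shell and the picture viewer there is one more tool, called after "Emit:" as name(argument=value, ...), one argument or row to a line, values as JSON. play_rows: Moves the arm, as the interface text tells. Its arguments: {"type":"object","properties":{"xyz":{"type":"array","items":{"type":"array","items":{"type":"number"}}},"rot":{"type":"array","items":{"type":"array","items":{"type":"number"}}},"grip":{"type":"array","items":{"type":"number"}}},"required":["xyz","rot","grip"]}

```bash
mkdir -p pics; ls
cat > h.py <<'E'
import numpy as np,cv2
from bench import readout,vision,ctrl
from scipy.spatial.transform import Rotation as R
E
python3 - <<'E'
from h import *
o=readout.get_obs(); print({k:np.round(v,3) for k,v in o.items()}, ctrl.tips_ahead)
for n in("scene","top"):
    c=vision.camera(n); np.savez(n,**c); cv2.imwrite(f"pics/{n}.png",c["color"][:,:,::-1]); print(n,c["camera_matrix"],c["extrinsics"].round(3))
E
```

```text
pics
{'time_s': np.float64(0.0), 'q': array([ 1.003,  0.182,  1.608, -0.   ,  1.354, -0.206]), 'dq': array([-0.   , -0.001,  0.002, -0.   ,  0.   , -0.   ]), 'joint_efforts': array([ 0.0000e+00, -4.4489e+01, -3.5133e+01, -1.0000e-03,  9.0000e-03,
       -0.0000e+00]), 'eef_pos': array([0.203, 0.537, 0.227]), 'eef_rot': array([-0.   ,  0.18 ,  0.984, -0.001]), 'wrist_force': array([-0.483,  0.173, -0.262]), 'torque': array([0.009, 0.015, 0.031]), 'grasp_force': np.float64(0.0), 'opening': np.float64(1.002)} 0.019
scene [[453.84960181   0.         320.25196743]
 [  0.         453.84960181 237.89878579]
 [  0.           0.           1.        ]] [[ 0.519 -0.542  0.661 -0.038]
 [-0.854 -0.315  0.413 -0.414]
 [-0.015 -0.779 -0.627  0.692]
 [ 0.     0.     0.     1.   ]]
top [[620.07458729   0.         326.17277048]
 [  0.         620.07458729 234.44125159]
 [  0.           0.           1.        ]] [[ 7.00e-03 -9.88e-01  1.55e-01  3.58e-01]
 [-1.00e+00 -7.00e-03  0.00e+00 -1.00e-03]
 [ 1.00e-03 -1.55e-01 -9.88e-01  1.60e+00]
 [ 0.00e+00  0.00e+00  0.00e+00  1.00e+00]]
```

View pics/scene.png

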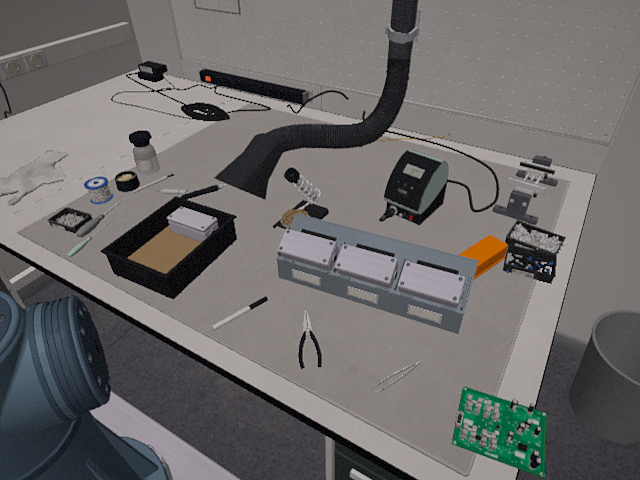

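View pics/top.png

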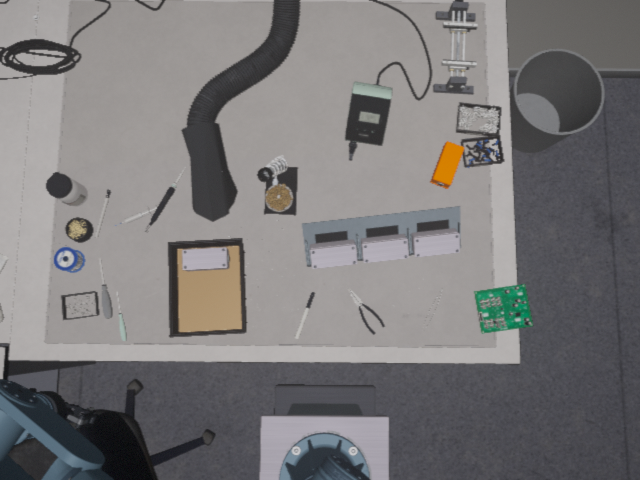

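The top view shows three enclosures in the rack at (333,256), (386,248) and (436,242), which are the targets. Things that could be mistaken for them are the packed unit in the tote at (205,259) and the orange look-alike at (448,164). The tools lie at (305,315), (367,312) and (436,305). A fume-hose nozzle hangs at (210,180), behind the tote.

```bash
cat >> h.py <<'E'
def cloud(c):
    K=c["camera_matrix"];d=c["depth"];v,u=np.mgrid[0:480,0:640]
    P=np.stack([(u-K[0,2])/K[0,0]*d,(v-K[1,2])/K[1,1]*d,d],-1)
    return P@c["extrinsics"][:3,:3].T+c["extrinsics"][:3,3]
E
python3 - <<'E'
from h import *
for n in("top","scene"):
    c=dict(np.load(n+".npz")); P=cloud(c)
    def box(u0,u1,v0,v1): 
        q=P[v0:v1,u0:u1].reshape(-1,3); return q[np.isfinite(q).all(1)]
    if n=="top":
        seeds=[(333,258),(386,249),(436,243)]
        print("bench",np.median(box(260,290,300,330),0), "pads",np.median(box(190,230,285,320),0),"packed",np.median(box(190,220,253,266),0),
         "rim",[P[v,u].round(3) for u,v in[(172,290),(242,290),(205,242),(205,333)]])
        print("hood z",[P[v,u].round(3) for u,v in[(215,212),(200,150),(225,180),(285,30),(278,195),(268,165)]])
    else: seeds=[(306,249),(364,265),(432,283)]
    hsv=cv2.cvtColor(c["color"],cv2.COLOR_RGB2HSV)
    nm=[]
    for u,v in seeds:
        q=box(u-12,u+13,v-5,v+6); m=np.median(q,0); 
        _,_,V=np.linalg.svd(q-q.mean(0)); nn=V[2]*np.sign(V[2,2]); nm.append(nn); print(n,m.round(4),nn.round(3),c["color"][v,u])
        # all points near the lid plane
        d=np.abs((P-m)@nn); w=(d<.005)&(np.linalg.norm(P-m,axis=-1)<.09)
        k=w.astype(np.uint8); k=cv2.morphologyEx(k,cv2.MORPH_OPEN,np.ones((3,3))); _,L=cv2.connectedComponents(k); w=L==L[v,u]
        # in-plane frame
        e=P[w]-m; ey=np.array([-nn[1],nn[0],0]); 
        ey=ey/np.linalg.norm(ey); ex=np.cross(ey,nn); r=cv2.minAreaRect(np.c_[e@ex,e@ey].astype(np.float32)); 
        print("  ctr",(m+ex*r[0][0]+ey*r[0][1]).round(4),np.round(r[1],4),round(r[2],1),"ey",ey.round(3),w.sum())
for n,bx in(("scene",(270,475,215,330)),("top",(295,470,200,275))):
    im=cv2.imread(f"pics/{n}.png")[bx[2]:bx[3],bx[0]:bx[1]]; cv2.imwrite(f"pics/{n}_c.png",cv2.resize(im,None,fx=3.8,fy=3.8,interpolation=cv2.INTER_CUBIC))
E
```

```text
bench [0.39943442 0.12984946 0.00158113] pads [0.43018624 0.29448763 0.01908045] packed [0.53465302 0.30294818 0.06355003] rim [array([0.457, 0.379, 0.067]), array([0.458, 0.206, 0.069]), array([0.576, 0.301, 0.076]), array([0.353, 0.293, 0.073])]
hood z [array([0.642, 0.269, 0.125]), array([0.795, 0.31 , 0.134]), array([0.729, 0.253, 0.097]), array([1.113, 0.108, 0.126]), array([0.711, 0.127, 0.008]), array([0.765, 0.145, 0.107])]
top [ 0.5338 -0.017   0.1111] [0.993 0.005 0.115] [177 173 182]
  ctr [ 0.5364 -0.0172  0.0885] [0.0665 0.1314] 3.1 ey [-0.005  1.     0.   ] 251
top [ 0.5562 -0.1448  0.1146] [0.991 0.004 0.13 ] [176 171 181]
  ctr [ 0.559  -0.1435  0.0937] [0.061 0.179] 3.0 ey [-0.004  1.     0.   ] 333
top [ 0.5718 -0.2663  0.1148] [0.99  0.007 0.138] [176 171 180]
  ctr [ 0.5745 -0.2538  0.0941] [0.0625 0.154 ] 1.1 ey [-0.007  1.     0.   ] 293
scene [ 0.5313 -0.0246  0.1089] [-0.498 -0.052  0.865] [167 163 171]
  ctr [ 0.5371 -0.0205  0.1125] [0.0523 0.1119] 0.8 ey [ 0.104 -0.995  0.   ] 1305
scene [ 0.5465 -0.1459  0.1098] [-0.478 -0.048  0.877] [164 156 167]
  ctr [ 0.552  -0.1455  0.1128] [0.053  0.1119] 1.1 ey [ 0.1   -0.995  0.   ] 1489
scene [ 0.564  -0.2743  0.1106] [0.6   0.363 0.713] [164 158 169]
  ctr [ 0.5763 -0.263   0.0945] [0.1589 0.0534] 77.3 ey [-0.517  0.856  0.   ] 476
```

View pics/scene_c.png

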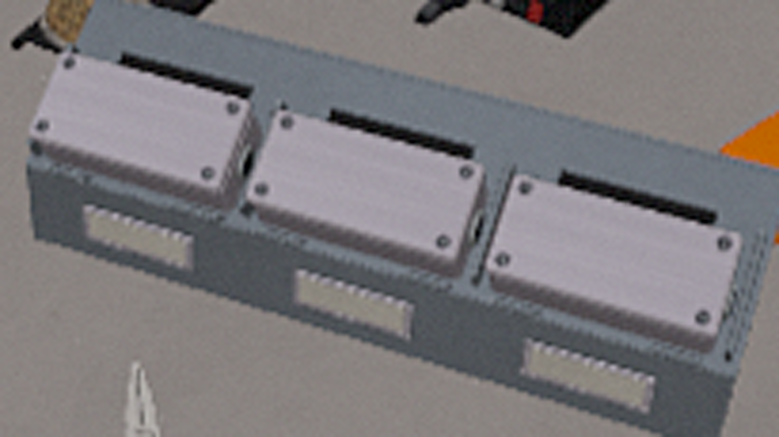

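View pics/top_c.png

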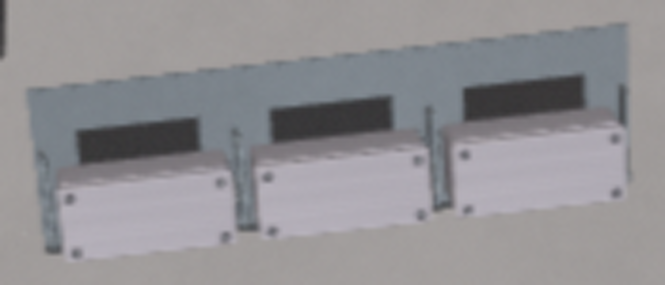

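The crops show three grey lids with four screws each, all in the rack bays. The orange block is behind the rack, outside the bays, so the choice is right. I'll triangulate the screws from both views.

Run:
```python
from h import *
S=[[(69,62),(233,107),(208,173),(42,125)],[(286,122),(466,171),(443,241),(261,189)],[(525,187),(725,243),(703,317),(503,259)]]
T=[[(70,199),(221,183),(226,237),(76,253)],[(268,177),(418,160),(421,214),(272,231)],[(465,154),(615,138),(617,192),(468,209)]]
Pm=[]
for n in("scene","top"):
    c=np.load(n+".npz"); Pm.append(c["camera_matrix"]@np.linalg.inv(c["extrinsics"])[:3])
A=[]
for s,t in zip(S,T):
    s=(np.array(s)+.5)/3.8-.5+(270,215); t=(np.array(t)+.5)/3.8-.5+(295,200)
    X=cv2.triangulatePoints(Pm[0],Pm[1],s.T,t.T); X=(X[:3]/X[3]).T; A.append(X)
    m=X.mean(0); y=(X[0]-X[1]+X[3]-X[2]); x=X[0]+X[1]-X[2]-X[3]
    print(m.round(4),"len",np.linalg.norm(y)/2,np.linalg.norm(x)/2,"yaw",np.arctan2(-y[0],y[1]),"slope",np.arctan2(x[2],np.hypot(*x[:2])))
c=dict(np.load("scene.npz"));P=cloud(c)
q=P[276:291,420:445].reshape(-1,3); print(np.percentile(q,[5,25,50,75,95],axis=0).round(3))
# tote: walls in top view
c=dict(np.load("top.npz"));P=cloud(c)
for n in("top","scene"):
    c=dict(np.load(n+".npz"));P=cloud(c); w=(P[...,2]>.064)&(P[...,2]<.080)&(P[...,0]>.3)&(P[...,0]<.62)&(P[...,1]>.18)&(P[...,1]<.42)&(c["color"].max(-1)<70)
    r=cv2.minAreaRect(P[w][:,:2].astype(np.float32)); q=P[w][:,:2]; print("tote",r,w.sum(),np.percentile(q,[2,98],axis=0))
    w=(P[...,2]>.05)&(P[...,2]<.08)&(P[...,0]>.45)&(P[...,0]<.62)&(P[...,1]>.18)&(P[...,1]<.42)&(c["color"].min(-1)>140)
    r=cv2.minAreaRect(P[w][:,:2].astype(np.float32)); print("packed",r,w.sum(),np.median(P[w],0))
```

```text
[ 0.5365 -0.0191  0.1125] len 0.09631940004320733 0.03773784087815713 yaw 0.11336598351842532 slope 0.5341400261176579
[ 0.5517 -0.144   0.1123] len 0.0959900443533223 0.03772100186049417 yaw 0.12056035099788558 slope 0.5415371726931377
[ 0.5668 -0.2695  0.1122] len 0.0962690729678799 0.03784546243310083 yaw 0.11752225122880793 slope 0.5268954244431641
[[ 0.55  -0.293  0.104]
 [ 0.558 -0.284  0.108]
 [ 0.564 -0.274  0.111]
 [ 0.569 -0.264  0.114]
 [ 0.578 -0.255  0.118]]
tote ((0.46580931544303894, 0.2936876118183136), (0.23077872395515442, 0.1850866675376892), 3.514382839202881) 901 [[0.34970159 0.19809358]
 [0.58163628 0.38906575]]
packed ((0.5367928743362427, 0.3040897250175476), (0.051590513437986374, 0.11142493784427643), 3.847956418991089) 877 [0.53706394 0.30335014 0.0634295 ]
tote ((0.4666217863559723, 0.2917785942554474), (0.23806214332580566, 0.18704235553741455), 3.36331844329834) 1290 [[0.34593203 0.19539757]
 [0.58164017 0.38469281]]
packed ((0.537026047706604, 0.3006771206855774), (0.052461449056863785, 0.1097186952829361), 4.0760297775268555) 581 [0.53436489 0.29868165 0.06420052]
```

```bash
cat >> h.py <<'E'
import json,os
YAW=.119; XR=np.array([np.cos(YAW),np.sin(YAW),0]); UP=np.array([0,0,1.]); YR=np.cross(UP,XR)
N=-.5*XR+np.sqrt(.75)*UP; SL=np.sqrt(.75)*XR+.5*UP
RT=np.c_[np.cross(SL,-N),SL,-N]           # tool at the rack
TY=.064; t=np.array([np.cos(TY),np.sin(TY),0]); RP=np.c_[np.cross(t,-UP),t,-UP]  # tool over the tote
C=[np.array(p)-.022*N for p in([.5365,-.0191,.1124],[.5517,-.1442,.1123],[.5668,-.2695,.1122])]
def cmd():
    d=json.load(open("cmd.json")); return np.array(d[0]),np.array(d[1])
def moved(xyz,rot):
    p,r=cmd(); json.dump([(p+r@np.array(xyz)/1e3).tolist(),(r@R.from_rotvec(rot).as_matrix()).tolist()],open("cmd.json","w")); return check()
def check():
    p,r=cmd();o=readout.get_obs(); q=R.from_quat(np.array(o["eef_rot"]),scalar_first=True).as_matrix()
    print("t",round(o["time_s"],2),"pos",o["eef_pos"].round(4),"err tool mm",(r.T@(o["eef_pos"]-p)*1e3).round(1),"rot",R.from_matrix(r.T@q).as_rotvec().round(3),
      "F",o["wrist_force"].round(2),"F tool",(r.T@o["wrist_force"]).round(2),"T",o["torque"].round(2),"open",round(float(o["opening"]),3),"gf",round(float(o["grasp_force"]),1),"q",o["q"].round(2)); return o
def to(P,r2):
    p,r=cmd(); x=r.T@(P-p)*1e3; w=R.from_matrix(r.T@r2).as_rotvec(); print("xyz",x.round(1),"rot",w.round(4))
if not os.path.exists("cmd.json"): json.dump([[.204,.538,.228],R.from_quat([0,.18,.984,0],scalar_first=True).as_matrix().tolist()],open("cmd.json","w"))
E
python3 -c "
from h import *
q=R.from_quat(np.array(readout.get_obs()['eef_rot']),scalar_first=True).as_matrix()
json.dump([[.204,.538,.228],q.tolist()],open('cmd.json','w'))
print(C); to(C[0]+.1*N+.001*SL,RT)"
```

```text
[array([ 0.54742221, -0.01779409,  0.09334744]), array([ 0.56262221, -0.14289409,  0.09324744]), array([ 0.57772221, -0.26819409,  0.09314744])]
xyz [-474.4 -420.9   48. ] rot [-0.4718 -0.2846  1.0641]
```

Emit:
play_rows(
  xyz=[
    [-47,-42,5],
    [-95,-84,10],
    [-142,-126,14],
    [-190,-168,19],
    [-237,-210,24],
    [-285,-253,29],
    [-332,-295,34],
    [-379,-337,38],
    [-427,-379,43],
    [-474,-421,48],
  ],
  rot=[
    [-0.0472,-0.0285,0.1064],
    [-0.0944,-0.0569,0.2128],
    [-0.1415,-0.0854,0.3192],
    [-0.1887,-0.1138,0.4256],
    [-0.2359,-0.1423,0.532],
    [-0.2831,-0.1708,0.6385],
    [-0.3303,-0.1992,0.7449],
    [-0.3774,-0.2277,0.8513],
    [-0.4246,-0.2561,0.9577],
    [-0.4718,-0.2846,1.0641],
  ],
  grip=[1,1,1,1,1,1,1,1,1,1],
)

```text
time_s: 1.35
eef_pos: [0.4933, -0.0166, 0.1806]
eef_rot: [0.173, 0.643, 0.72, 0.195]
wrist_force: [0.9, 1.3, -0.8]
opening: 1.003
grasp_force: 0.0
```

```bash
python3 -c "
from h import *
moved([-474,-421,48],[-.4718,-.2846,1.0641])
o=readout.get_obs(); c=vision.camera('wrist'); cv2.imwrite('pics/w1.png',c['color'][:,:,::-1]); np.savez('w1',p=o['eef_pos'],q=o['eef_rot'],**c); print(c['hand_eye'].round(3),c['camera_matrix'])
check(); to(C[0]+.002*N+.001*SL,RT)"
```

```text
t 1.35 pos [ 0.4933 -0.0166  0.1806] err tool mm [ 7.6 -3.4 -2.1] rot [-0.003 -0.001  0.005] F [ 0.86  1.27 -0.83] F tool [1.16 0.45 1.22] T [0.09 0.21 0.04] open 1.003 gf 0.0 q [-0.47 -0.31  2.26  0.41  0.78 -0.81]
[[ 0.001 -0.963 -0.268  0.068]
 [ 1.     0.001  0.    -0.002]
 [-0.    -0.268  0.963 -0.147]
 [ 0.     0.     0.     1.   ]] [[371.64829954   0.         321.08297387]
 [  0.         371.64829954 240.35002831]
 [  0.           0.           1.        ]]
t 1.4 pos [ 0.4956 -0.0228  0.1806] err tool mm [ 1.1 -2.1 -1.4] rot [-0.006 -0.008  0.012] F [ 1.18 -6.11  0.22] F tool [-6.2   0.5   0.03] T [-0.2   0.18 -0.09] open 0.999 gf 0.0 q [-0.48 -0.3   2.26  0.41  0.77 -0.82]
xyz [-0.1  0.3 98.2] rot [0. 0. 0.]
```

View pics/w1.png

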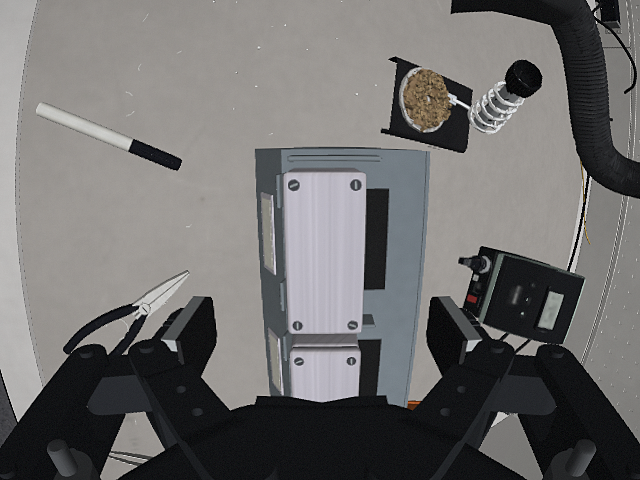

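The wrist view shows case_1's lid between the fingers, with screws at about (293,185), (355,185), (352,325) and (297,325). I'll go nearer, let the arm settle and check the offset.

Emit:
play_rows(
  xyz=[
    [0,0,10],
    [0,0,20],
    [0,0,30],
    [0,0,40],
    [0,0,40],
    [0,0,40],
    [0,0,40],
    [0,0,40],
    [0,0,40],
    [0,0,40],
  ],
  rot=[
    [0,0,0],
    [0,0,0],
    [0,0,0],
    [0,0,0],
    [0,0,0],
    [0,0,0],
    [0,0,0],
    [0,0,0],
    [0,0,0],
    [0,0,0],
  ],
  grip=[1,1,1,1,1,1,1,1,1,1],
)

```text
time_s: 2.65
eef_pos: [0.5127, -0.0119, 0.1459]
eef_rot: [0.172, 0.641, 0.722, 0.194]
wrist_force: [-0.0, -0.7, -0.2]
opening: 1.004
grasp_force: 0.0
```

```bash
cat >> h.py <<'E'
def wproj(c,p,Rm,X):
    T=np.eye(4);T[:3,:3]=Rm;T[:3,3]=p; T=np.linalg.inv(T@c["hand_eye"]); x=T[:3,:3]@X+T[:3,3]
    th=np.arctan2(np.hypot(x[0],x[1]),x[2]); k=c["camera_matrix"]; return k[:2,2]+k[0,0]*th*x[:2]/np.hypot(x[0],x[1])
def wrist(name,pts):
    o=readout.get_obs(); c=vision.camera("wrist"); q=R.from_quat(np.array(o["eef_rot"]),scalar_first=True).as_matrix()
    cv2.imwrite(f"pics/{name}.png",c["color"][:,:,::-1]); np.savez(name,p=o["eef_pos"],q=q,**c)
    for X in pts: print(wproj(c,o["eef_pos"],q,X).round(1))
E
python3 -c "
from h import *
moved([0,0,40],[0,0,0])
L=C[0]+.022*N
wrist('w2',[L]+[L+a*.01885*SL+b*.048*YR for a,b in((1,1),(1,-1),(-1,1),(-1,-1))])
im=cv2.imread('pics/w2.png')[150:400,200:440]; cv2.imwrite('pics/w2c.png',cv2.resize(im,None,fx=2.4,fy=2.4,interpolation=cv2.INTER_CUBIC))
to(C[0]+.002*N+.001*SL,RT)"
```

```text
t 2.65 pos [ 0.5127 -0.0119  0.1459] err tool mm [ 9.9 -3.6 -2.2] rot [-0.001  0.001  0.001] F [-0.01 -0.7  -0.18] F tool [-0.7  -0.18  0.11] T [-0.03  0.3   0.06] open 1.004 gf 0.0 q [-0.43 -0.18  2.25  0.44  0.67 -0.84]
[329.3 286.7]
[366.7 199.2]
[360.  359.7]
[292.8 199.1]
[297. 360.]
xyz [-0.1  0.3 58.2] rot [0. 0. 0.]
```

View pics/w2c.png

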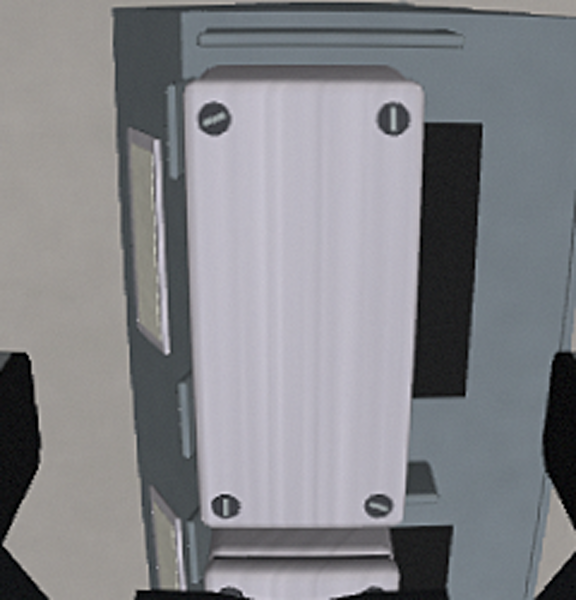

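Screws sit at about (289,200), (364,199), (294,361) and (358,361) in the full picture, roughly 1.4 mm down-slope of prediction. I'll take a compromise of zero bias. The command stopped short of the last target, so I resync to the measured pose.

```bash
cat >> h.py <<'E'
def sync():
    o=readout.get_obs(); json.dump([o["eef_pos"].tolist(),R.from_quat(np.array(o["eef_rot"]),scalar_first=True).as_matrix().tolist()],open("cmd.json","w"))
E
python3 -c "
from h import *
sync(); to(C[0]+.002*N,RT)"
```

```text
xyz [-10.1   2.9  60.3] rot [ 0.0011 -0.001  -0.0006]
```

Emit:
play_rows(
  xyz=[
    [-5,1.5,3],
    [-10,3,8],
    [-10,3,18],
    [-10,3,28],
    [-10,3,38],
    [-10,3,48],
    [-10,3,55],
    [-10,3,60],
    [-10,3,60],
    [-10,3,60],
  ],
  rot=[
    [0,0,0],
    [0,0,0],
    [0,0,0],
    [0,0,0],
    [0,0,0],
    [0,0,0],
    [0,0,0],
    [0,0,0],
    [0,0,0],
    [0,0,0],
  ],
  grip=[1,1,1,1,1,1,1,1,1,1],
)

```text
time_s: 3.95
eef_pos: [0.5464, -0.0178, 0.0956]
eef_rot: [0.172, 0.641, 0.722, 0.194]
wrist_force: [-0.6, -0.1, 0.2]
opening: 1.003
grasp_force: 0.0
```

```bash
python3 -c "
from h import *
moved([-10,3,60],[0,0,0]); to(C[0]+.002*N,RT); sync(); to(C[0]+.002*N,RT)"
```

```text
t 3.95 pos [ 0.5464 -0.0178  0.0956] err tool mm [ 0.   0.2 -0.1] rot [-0. -0. -0.] F [-0.63 -0.1   0.15] F tool [-0.03 -0.47 -0.45] T [0.05 0.29 0.01] open 1.003 gf 0.0 q [-0.4   0.02  2.19  0.53  0.52 -0.93]
xyz [-0.1 -0.1  0.3] rot [ 0.0011 -0.001  -0.0006]
xyz [-0.1 -0.3  0.5] rot [ 0.0013 -0.0009 -0.0003]
```

Emit:
play_rows(
  xyz=[
    [0,0,0],
    [0,0,0],
    [0,0,0],
    [0,0,0],
    [0,0,0],
    [0,0,0],
    [0,0,0],
    [0,0,0],
    [0,0,0],
    [0,0,0],
  ],
  rot=[
    [0,0,0],
    [0,0,0],
    [0,0,0],
    [0,0,0],
    [0,0,0],
    [0,0,0],
    [0,0,0],
    [0,0,0],
    [0,0,0],
    [0,0,0],
  ],
  grip=[0.8,0.6,0.4,0.3,0.3,0.3,0.3,0.3,0.3,0.3],
)

```text
time_s: 5.2
eef_pos: [0.5461, -0.0178, 0.0958]
eef_rot: [0.172, 0.641, 0.722, 0.194]
wrist_force: [-9.2, -1.6, 8.9]
opening: 0.591
grasp_force: 59.9
```

```bash
python3 -c "
from h import *
check()"
```

```text
t 5.2 pos [ 0.5461 -0.0178  0.0958] err tool mm [ 0.  -0.2 -0.4] rot [ 0.  0. -0.] F [-9.17 -1.61  8.9 ] F tool [ -0.5   -3.59 -12.36] T [-0.06  0.91 -0.05] open 0.591 gf 59.9 q [-0.41  0.02  2.19  0.53  0.53 -0.93]
```

Emit:
play_rows(
  xyz=[
    [0,0,-4],
    [0,0,-8],
    [0,0,-12],
    [0,0,-12],
    [0,0,-12],
    [0,0,-12],
    [0,0,-12],
    [0,0,-12],
    [0,0,-12],
    [0,0,-12],
  ],
  rot=[
    [0,0,0],
    [0,0,0],
    [0,0,0],
    [0,0,0],
    [0,0,0],
    [0,0,0],
    [0,0,0],
    [0,0,0],
    [0,0,0],
    [0,0,0],
  ],
  grip=[0.3,0.3,0.3,0.3,0.3,0.3,0.3,0.3,0.3,0.3],
)

```text
time_s: 6.45
eef_pos: [0.5404, -0.0185, 0.1058]
eef_rot: [0.172, 0.641, 0.722, 0.194]
wrist_force: [0.6, -0.5, -5.3]
opening: 0.592
grasp_force: 64.1
```

```bash
python3 -c "
from h import *
moved([0,0,-12],[0,0,0])"
```

```text
t 6.45 pos [ 0.5404 -0.0185  0.1058] err tool mm [ 0.1 -0.2  0.2] rot [0. 0. 0.] F [ 0.56 -0.52 -5.25] F tool [-0.59 -2.2   4.79] T [-0.08  0.7  -0.04] open 0.592 gf 64.1 q [-0.41 -0.02  2.2   0.51  0.55 -0.91]
```

It weighs about 0.53 kg, so case_1 holds the board (the empties are at most 0.26 kg). I'll clear the bay first, then carry it.

```bash
python3 -c "
from h import *
p,r=cmd(); P0=p+r@[0,0,-.05]
to(P0,r)
P=np.array([.4325,.293,.17]); x=r.T@(P-p)*1e3; w=R.from_matrix(r.T@RP).as_rotvec(); a=np.array([0,0,-50.])
for k in range(1,10): print((a+(x-a)*k/9).round(0),(w*k/9).round(3))"
```

```text
xyz [  0.  -0. -50.] rot [0. 0. 0.]
[ 36.  -3. -54.] [ 0.058 -0.002  0.006]
[ 72.  -6. -59.] [ 0.117 -0.003  0.012]
[107. -10. -63.] [ 0.175 -0.005  0.018]
[143. -13. -68.] [ 0.233 -0.007  0.024]
[179. -16. -72.] [ 0.292 -0.009  0.03 ]
[215. -19. -77.] [ 0.35  -0.01   0.036]
[251. -22. -81.] [ 0.408 -0.012  0.042]
[286. -26. -86.] [ 0.466 -0.014  0.048]
[322. -29. -90.] [ 0.525 -0.015  0.054]
```

Emit:
play_rows(
  xyz=[
    [0,0,-20],
    [5,0,-45],
    [36,-3,-54],
    [72,-6,-59],
    [115,-10,-64],
    [160,-14,-70],
    [205,-18,-75],
    [250,-22,-81],
    [290,-26,-86],
    [322,-29,-90],
  ],
  rot=[
    [0,0,0],
    [0,0,0],
    [0.058,-0.002,0.006],
    [0.117,-0.003,0.012],
    [0.187,-0.005,0.019],
    [0.26,-0.008,0.027],
    [0.334,-0.01,0.034],
    [0.408,-0.012,0.042],
    [0.47,-0.014,0.048],
    [0.525,-0.015,0.054],
  ],
  grip=[0.3,0.3,0.3,0.3,0.3,0.3,0.3,0.3,0.3,0.3],
)

```text
time_s: 7.7
eef_pos: [0.4322, 0.2949, 0.1697]
eef_rot: [-0.001, 0.684, 0.73, -0.0]
wrist_force: [1.5, 0.5, -5.1]
opening: 0.589
grasp_force: 65.4
```

Emit:
play_rows(
  xyz=[
    [0,0,0],
    [0,0,0],
    [0,0,0],
    [0,0,0],
    [0,0,0],
    [0,0,0],
    [0,0,0],
    [0,0,0],
    [0,0,0],
    [0,0,0],
  ],
  rot=[
    [0,0,0],
    [0,0,0],
    [0,0,0],
    [0,0,0],
    [0,0,0],
    [0,0,0],
    [0,0,0],
    [0,0,0],
    [0,0,0],
    [0,0,0],
  ],
  grip=[0.3,0.3,0.3,0.3,0.3,0.3,0.3,0.3,0.3,0.3],
)

```text
time_s: 8.95
eef_pos: [0.4324, 0.2928, 0.1695]
eef_rot: [-0.0, 0.684, 0.729, 0.0]
wrist_force: [0.1, -0.1, -4.9]
opening: 0.59
grasp_force: 65.4
```

```bash
python3 -c "
from h import *
moved([322,-29,-90],[.525,-.015,.054]); sync(); to(np.array([.4325,.293,.1]),RP)
c=vision.camera('scene'); t=vision.camera('top'); np.savez('top2',**t); np.savez('scene2',**c)
im=cv2.resize(c['color'][170:310,80:270,::-1],None,fx=3,fy=3); it=cv2.resize(t['color'][220:345,155:260,::-1],None,fx=3.36,fy=3.36,interpolation=cv2.INTER_CUBIC)
cv2.imwrite('pics/p1.png',np.hstack([im,cv2.resize(it[:420],(200,420)) if 0 else it[:420]])[:, :800])"
```

```text
t 8.95 pos [0.4324 0.2928 0.1695] err tool mm [ 0.1 -0.   0.1] rot [0. 0. 0.] F [ 0.14 -0.05 -4.88] F tool [-0.07  0.14  4.88] T [-0.05 -0.03 -0.05] open 0.59 gf 65.4 q [0.37 0.12 1.79 0.   1.22 0.3 ]
xyz [ 0.1  0.1 69.5] rot [-0.0006 -0.0006 -0.0003]
```

View pics/p1.png

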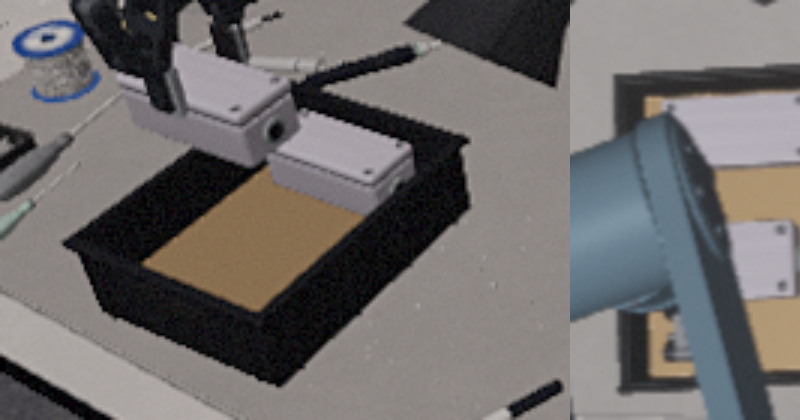

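The case hangs level over the free part, beside and parallel to the packed unit at right-centre of the left panel. Depth puts the pads at about 19 mm, but I'll descend by feel.

Emit:
play_rows(
  xyz=[
    [0,0,10],
    [0,0,25],
    [0,0,40],
    [0,0,55],
    [0,0,68],
    [0,0,78],
    [0,0,85],
    [0,0,88],
    [0,0,89],
    [0,0,89],
  ],
  rot=[
    [0,0,0],
    [0,0,0],
    [0,0,0],
    [0,0,0],
    [0,0,0],
    [0,0,0],
    [0,0,0],
    [0,0,0],
    [0,0,0],
    [0,0,0],
  ],
  grip=[0.3,0.3,0.3,0.3,0.3,0.3,0.3,0.3,0.3,0.3],
)

```text
time_s: 10.3
eef_pos: [0.4327, 0.293, 0.0809]
eef_rot: [-0.0, 0.684, 0.729, 0.0]
wrist_force: [-0.0, 0.9, -4.8]
opening: 0.591
grasp_force: 65.4
```

Emit:
play_rows(
  xyz=[
    [0,0,0.5],
    [0,0,1],
    [0,0,1.5],
    [0,0,2],
    [0,0,2.5],
    [0,0,3],
    [0,0,3.5],
    [0,0,4],
    [0,0,4],
    [0,0,4],
  ],
  rot=[
    [0,0,0],
    [0,0,0],
    [0,0,0],
    [0,0,0],
    [0,0,0],
    [0,0,0],
    [0,0,0],
    [0,0,0],
    [0,0,0],
    [0,0,0],
  ],
  grip=[0.3,0.3,0.3,0.3,0.3,0.3,0.3,0.3,0.3,0.3],
)

```text
time_s: 11.55
eef_pos: [0.4324, 0.2929, 0.0765]
eef_rot: [-0.0, 0.684, 0.729, 0.0]
wrist_force: [-0.5, -0.9, -5.5]
opening: 0.589
grasp_force: 65.4
```

Emit:
play_rows(
  xyz=[
    [0,0,0.5],
    [0,0,1],
    [0,0,1.5],
    [0,0,2],
    [0,0,2.5],
    [0,0,3],
    [0,0,3.5],
    [0,0,4],
    [0,0,4.5],
    [0,0,5],
  ],
  rot=[
    [0,0,0],
    [0,0,0],
    [0,0,0],
    [0,0,0],
    [0,0,0],
    [0,0,0],
    [0,0,0],
    [0,0,0],
    [0,0,0],
    [0,0,0],
  ],
  grip=[0.3,0.3,0.3,0.3,0.3,0.3,0.3,0.3,0.3,0.3],
)

```text
time_s: 12.8
eef_pos: [0.4324, 0.2929, 0.0715]
eef_rot: [-0.0, 0.684, 0.729, 0.0]
wrist_force: [0.2, -0.1, -4.5]
opening: 0.59
grasp_force: 65.4
```

Emit:
play_rows(
  xyz=[
    [0,0,0.5],
    [0,0,1],
    [0,0,1.5],
    [0,0,2],
    [0,0,2.5],
    [0,0,3],
    [0,0,3.5],
    [0,0,4],
    [0,0,4.5],
    [0,0,5],
  ],
  rot=[
    [0,0,0],
    [0,0,0],
    [0,0,0],
    [0,0,0],
    [0,0,0],
    [0,0,0],
    [0,0,0],
    [0,0,0],
    [0,0,0],
    [0,0,0],
  ],
  grip=[0.3,0.3,0.3,0.3,0.3,0.3,0.3,0.3,0.3,0.3],
)

```text
time_s: 14.05
eef_pos: [0.4324, 0.2929, 0.0665]
eef_rot: [-0.0, 0.684, 0.729, 0.0]
wrist_force: [0.4, 0.2, -5.4]
opening: 0.59
grasp_force: 65.4
```

Emit:
play_rows(
  xyz=[
    [0,0,0.5],
    [0,0,1],
    [0,0,1.5],
    [0,0,2],
    [0,0,2.5],
    [0,0,3],
    [0,0,3.5],
    [0,0,4],
    [0,0,4.5],
    [0,0,5],
  ],
  rot=[
    [0,0,0],
    [0,0,0],
    [0,0,0],
    [0,0,0],
    [0,0,0],
    [0,0,0],
    [0,0,0],
    [0,0,0],
    [0,0,0],
    [0,0,0],
  ],
  grip=[0.3,0.3,0.3,0.3,0.3,0.3,0.3,0.3,0.3,0.3],
)

```text
time_s: 15.3
eef_pos: [0.4323, 0.2929, 0.0615]
eef_rot: [-0.0, 0.684, 0.729, -0.0]
wrist_force: [0.5, -0.1, -5.8]
opening: 0.593
grasp_force: 65.4
```

Emit:
play_rows(
  xyz=[
    [0,0,0.5],
    [0,0,1],
    [0,0,1.5],
    [0,0,2],
    [0,0,2.5],
    [0,0,3],
    [0,0,3.5],
    [0,0,4],
    [0,0,4.5],
    [0,0,5],
  ],
  rot=[
    [0,0,0],
    [0,0,0],
    [0,0,0],
    [0,0,0],
    [0,0,0],
    [0,0,0],
    [0,0,0],
    [0,0,0],
    [0,0,0],
    [0,0,0],
  ],
  grip=[0.3,0.3,0.3,0.3,0.3,0.3,0.3,0.3,0.3,0.3],
)

```text
time_s: 16.55
eef_pos: [0.4324, 0.2929, 0.0565]
eef_rot: [-0.0, 0.684, 0.729, 0.0]
wrist_force: [0.0, -0.6, -6.2]
opening: 0.594
grasp_force: 65.4
```

Emit:
play_rows(
  xyz=[
    [0,0,0.5],
    [0,0,1],
    [0,0,1.5],
    [0,0,2],
    [0,0,2.5],
    [0,0,3],
    [0,0,3.5],
    [0,0,4],
    [0,0,4.5],
    [0,0,5],
  ],
  rot=[
    [0,0,0],
    [0,0,0],
    [0,0,0],
    [0,0,0],
    [0,0,0],
    [0,0,0],
    [0,0,0],
    [0,0,0],
    [0,0,0],
    [0,0,0],
  ],
  grip=[0.3,0.3,0.3,0.3,0.3,0.3,0.3,0.3,0.3,0.3],
)

```text
time_s: 17.8
eef_pos: [0.4323, 0.2929, 0.0515]
eef_rot: [-0.0, 0.684, 0.729, 0.0]
wrist_force: [0.2, -1.3, -5.1]
opening: 0.592
grasp_force: 65.4
```

Emit:
play_rows(
  xyz=[
    [0,0,0.3],
    [0,0,0.7],
    [0,0,1],
    [0,0,1.3],
    [0,0,1.7],
    [0,0,2],
    [0,0,2.4],
    [0,0,2.7],
    [0,0,3],
    [0,0,3],
  ],
  rot=[
    [0,0,0],
    [0,0,0],
    [0,0,0],
    [0,0,0],
    [0,0,0],
    [0,0,0],
    [0,0,0],
    [0,0,0],
    [0,0,0],
    [0,0,0],
  ],
  grip=[0.3,0.3,0.3,0.3,0.3,0.3,0.3,0.3,0.3,0.3],
)

```text
time_s: 19.05
eef_pos: [0.4323, 0.2929, 0.0485]
eef_rot: [-0.0, 0.684, 0.729, -0.0]
wrist_force: [0.3, -0.5, -5.5]
opening: 0.593
grasp_force: 65.4
```

Emit:
play_rows(
  xyz=[
    [0,0,0.2],
    [0,0,0.4],
    [0,0,0.6],
    [0,0,0.9],
    [0,0,1.1],
    [0,0,1.3],
    [0,0,1.6],
    [0,0,1.8],
    [0,0,2],
    [0,0,2],
  ],
  rot=[
    [0,0,0],
    [0,0,0],
    [0,0,0],
    [0,0,0],
    [0,0,0],
    [0,0,0],
    [0,0,0],
    [0,0,0],
    [0,0,0],
    [0,0,0],
  ],
  grip=[0.3,0.3,0.3,0.3,0.3,0.3,0.3,0.3,0.3,0.3],
)

```text
time_s: 20.3
eef_pos: [0.4324, 0.2929, 0.0465]
eef_rot: [-0.0, 0.684, 0.729, 0.0]
wrist_force: [0.1, -0.0, -5.3]
opening: 0.587
grasp_force: 65.4
```

Emit:
play_rows(
  xyz=[
    [0,0,0.2],
    [0,0,0.4],
    [0,0,0.6],
    [0,0,0.8],
    [0,0,1],
    [0,0,1.1],
    [0,0,1.2],
    [0,0,1.4],
    [0,0,1.5],
    [0,0,1.5],
  ],
  rot=[
    [0,0,0],
    [0,0,0],
    [0,0,0],
    [0,0,0],
    [0,0,0],
    [0,0,0],
    [0,0,0],
    [0,0,0],
    [0,0,0],
    [0,0,0],
  ],
  grip=[0.3,0.3,0.3,0.3,0.3,0.3,0.3,0.3,0.3,0.3],
)

```text
time_s: 21.55
eef_pos: [0.4323, 0.2929, 0.045]
eef_rot: [-0.0, 0.684, 0.729, 0.0]
wrist_force: [-0.4, -0.5, -5.8]
opening: 0.592
grasp_force: 65.4
```

Emit:
play_rows(
  xyz=[
    [0,0,0.2],
    [0,0,0.4],
    [0,0,0.6],
    [0,0,0.8],
    [0,0,1],
    [0,0,1.1],
    [0,0,1.2],
    [0,0,1.4],
    [0,0,1.5],
    [0,0,1.5],
  ],
  rot=[
    [0,0,0],
    [0,0,0],
    [0,0,0],
    [0,0,0],
    [0,0,0],
    [0,0,0],
    [0,0,0],
    [0,0,0],
    [0,0,0],
    [0,0,0],
  ],
  grip=[0.3,0.3,0.3,0.3,0.3,0.3,0.3,0.3,0.3,0.3],
)

```text
time_s: 22.8
eef_pos: [0.4324, 0.2929, 0.0437]
eef_rot: [-0.0, 0.684, 0.729, 0.0]
wrist_force: [-2.1, -1.1, 1.2]
opening: 0.585
grasp_force: 66.1
```

Contact: the pads carry about 6.5 N, slightly over the weight. Releasing.

Emit:
play_rows(
  xyz=[
    [0,0,0],
    [0,0,0],
    [0,0,0],
    [0,0,0],
    [0,0,0],
    [0,0,0],
    [0,0,0],
    [0,0,0],
    [0,0,0],
    [0,0,0],
  ],
  rot=[
    [0,0,0],
    [0,0,0],
    [0,0,0],
    [0,0,0],
    [0,0,0],
    [0,0,0],
    [0,0,0],
    [0,0,0],
    [0,0,0],
    [0,0,0],
  ],
  grip=[0.6,0.65,0.7,0.75,0.8,0.85,0.9,0.9,0.9,0.9],
)

```text
time_s: 24.05
eef_pos: [0.4324, 0.2929, 0.0435]
eef_rot: [-0.0, 0.684, 0.729, 0.0]
wrist_force: [0.6, -0.5, -0.0]
opening: 0.904
grasp_force: 0.0
```

Emit:
play_rows(
  xyz=[
    [0,0,-3],
    [0,0,-8],
    [0,0,-16],
    [0,0,-28],
    [0,0,-42],
    [0,0,-58],
    [0,0,-75],
    [0,0,-95],
    [0,0,-115],
    [0,0,-130],
  ],
  rot=[
    [0,0,0],
    [0,0,0],
    [0,0,0],
    [0,0,0],
    [0,0,0],
    [0,0,0],
    [0,0,0],
    [0,0,0],
    [0,0,0],
    [0,0,0],
  ],
  grip=[0.9,0.9,0.9,0.9,0.9,0.9,0.9,0.9,0.9,0.9],
)

```text
time_s: 25.3
eef_pos: [0.4328, 0.293, 0.1753]
eef_rot: [-0.0, 0.684, 0.729, 0.001]
wrist_force: [0.2, 0.6, -0.2]
opening: 0.902
grasp_force: 0.0
```

Run:
```python
from h import *
sync();check()
c=vision.camera('scene'); 
P=cloud(c)
w=(P[...,2]>.055)&(P[...,2]<.08)&(P[...,0]>.38)&(P[...,0]<.48)&(P[...,1]>.2)&(P[...,1]<.38)&(c["color"].min(-1)>140)
print("placed",cv2.minAreaRect(P[w][:,:2].astype(np.float32)),np.median(P[w],0),w.sum())
wr=vision.camera("wrist")["color"][:,:,::-1]
a=cv2.resize(c['color'][160:340,80:480,::-1],None,fx=2,fy=2); cv2.imwrite("pics/f.png",np.vstack([a,np.hstack([cv2.resize(wr,(320,240)),np.zeros((240,480,3),np.uint8)])]))
```

```text
t 25.3 pos [0.4328 0.293  0.1753] err tool mm [0. 0. 0.] rot [0. 0. 0.] F [ 0.24  0.59 -0.17] F tool [0.57 0.28 0.17] T [ 0.02 -0.    0.01] open 0.902 gf 0.0 q [0.37 0.12 1.79 0.   1.23 0.3 ]
placed ((0.4321582019329071, 0.28969767689704895), (0.050986744463443756, 0.1114707738161087), 3.2070200443267822) [0.42977624 0.28806675 0.06322744] 730
```

View pics/f.png

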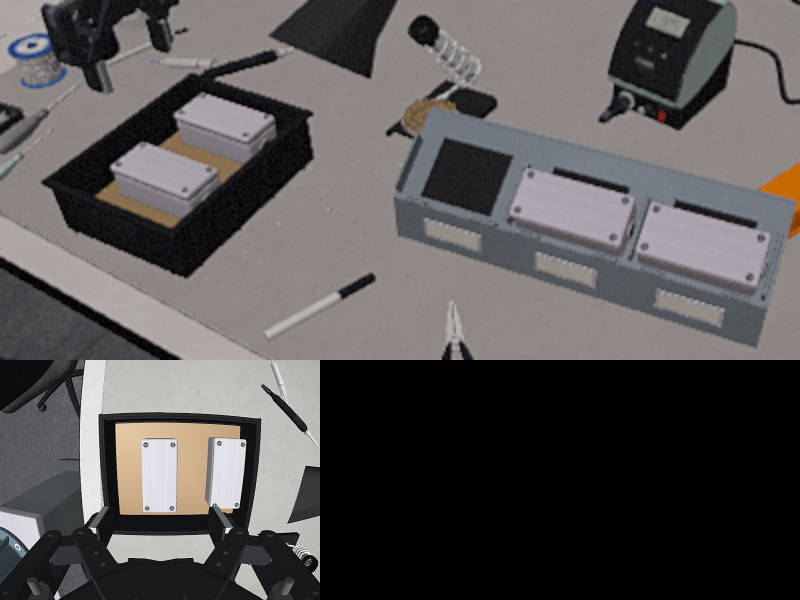

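The picture shows case_1 lid up on the pads, parallel to the packed unit with a 4 mm offset along its length. Cases 2 and 3 lie untouched in their bays, and the gripper is clear.

```bash
python3 -c "
from h import *
print(ctrl.hand_in())"
```

```text
the job is handed in; nothing more can be done
None
```

The heavy enclosure is case_1 (left bay, about 0.53 kg). It now lies lid up on the tote pads beside the packed unit, parallel to it and about 4 mm off along its length. I never lifted the other two, since case_1's weight alone settled it, and they are still home in their bays. The job is handed in at about 25 s.

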